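# Load the glass polisher's dial, then hold its index plunger out

## Robot

A 6-joint arm with a two-finger parallel gripper is mounted at the origin on the work surface. World frame = base frame: x ahead of the robot, y to its left, z up, the work surface at z = 0. Lengths are in m, angles in rad, forces in N, time in s.
With the tool pointing down it reaches from about 0.35 to 0.85 m from the base axis. Payload 8.1 kg.
Tool frame: the origin (TCP) lies on the mounting face of the last link; the fingertips stand 186 mm ahead of it and the grasp point (between the pads) lies 167 mm ahead of it; z points along the fingers, y is the line along which they close (so a half turn about z gives the same grasp; the last joint's range is limited). The gripper opens to 93 mm and grips with 3 to 60 N. Pads are 15 mm wide; open, the fingers measure 128 mm over their backs; the gripper's body (75 mm by 188 mm) begins 65 mm behind the grasp point.
Start: joints at [-1.344, 0.13, 1.488, -0, 1.523, -0.085], TCP at [0.184, -0.571, 0.405] pointing down, gripper open.
Joint ranges: [-2.96, 2.96], [-0.89, 2.26], [0.02, 2.5], [-1.34, 4.48], [0, 2.73], [-2.66, 2.66]. Speed limits (rad/s): [2.39, 2.39, 2.79, 3.14, 3.14, 3.14].

## Interface

Orientations are given as a rotation vector (axis times angle).
In Python, from plant import * gives the robot as it stands. The module is installed in compiled form; this text tells all that it offers.
- The arm moves only by the tool arm_command, never from a script. Its argument "increments" is a list of rows, each a list of 6 numbers: the shift along the tool's x, y, z in units of 0.2 m (1.0 is 0.2 m), then the turn, a rotation vector about the tool's x, y, z in units of pi rad (1.0 is pi rad). A call has exactly 5 rows; each row is the pose to reach, as a shift and turn from the pose commanded when the call began, along the tool's axes at that moment, turning the shorter way round; what a row does not reach only later rows make up. A row lasts 1/8 s, in which the tool goes at most 62.5 mm and 10.7 degrees, less where a joint would pass 70% of its speed; a pose out of reach is approached as far as the arm can. A call with a number of a shift or a turn outside -1 to 1 is refused whole. A call with a gripper value outside its range is refused whole. "fingers" is the closure, from -1 (fully open) to 1 (shut), set as the call begins (left out, the last holds). The fingers move at their own pace and stop on an object; "force" is the grip in N (left out, the last holds). Time passes only in rows, so rows that repeat a pose let the fingers close, or fill a call up. It gives the time, the measured TCP pose, the force, the opening and the grip force at its end, in the units of the state.
- read_state(): the state, without advancing time (a new reading comes with each control period).
- read_camera(name): name is "scene" or "top" or "wrist"; returns a dict with "image" (480x640x3 uint8, red, green, blue), "fx", "fy", "cx", "cy" (pixels), "T" (4x4, takes a point from camera to world coordinates). Camera axes: x right, y down, z forward; pixel columns grow to the right and rows downward; lengths in m; the calibration is good to about 2 mm. A picture is of the moment at which its call begins. There is no depth.
- close_job(): hands the job in; it is judged then, once.
The state is a dict: "t": time; "q": joint angles; "dq": joint speeds; "joint_torque": joint torques, N m; "tool_pos": TCP position; "orientation": TCP orientation; "force": force on the tool from outside, world axes, zero at the start; "wrist_torque": the same for the moment, N m; "opening": finger opening in m; "gripper_force": force on a finger pad.
Only numpy, scipy, OpenCV 4.12 (cv2) and the standard library are available. Lean on these libraries where they do the work, as an engineer would, in place of code of your own. Each camera call takes 0.05 s, during which the arm holds its last target. There are 200 camera calls.

## Task

Load the dial of the little glass polisher: take the round glass button from the cork sorting board (not the square or the oval bevel) and lay it flat in the one empty nest, between its four rubber pins, and let go of it. Then pull the index plunger by its black knob fully back, so that the pin stands clear of its hole in the dial's rim, and finish holding it there so that I can turn the dial: do not let go, and leave the turning to me. Leave the other glasses and everything else on the bench as they are.

Things in the scene. Friction and masses are not known exactly. Their poses are not given: they have to be found in the camera images.
- polisher: Bench polisher with a rotary dial, bolted down, place and yaw vary. Origin: on the dial's upright axis at bench level. In its frame the empty nest lies toward -x, the plunger toward -y, the column and head (300 mm high, overhanging one nest) 60 degrees from +x toward +y. Dial: aluminium disc 250 mm across, top 50 mm above the bench, six nests on an 85 mm radius, a 10 mm high nut in its middle.
- nest0 (a point): Centre of the empty nest's floor: top of a thin rubber pad, 52 mm above the bench (dial top 50 mm). Four round-topped rubber pins, 6 mm thick and 7 mm above the pad, stand 27.5 mm from it, 50 degrees either side of the line through the dial's axis and this point, two inward and two outward. Fingers have free room along that line, on the nest's inner and outer side.
- button: The loose round bevelled clear glass button that is to be loaded: 46 mm in diameter, 14 mm thick, its upright edge is 9 mm high and the top is bevelled in to 28 mm across; 35 to 70 g. Origin: centre of its underside, z up. It starts lying on the cork board, in any of three places on the board.
- square_bevel: Square bevelled glass, 44 x 44 x 12 mm, lying on the cork board; not to be used. Origin: centre of its underside.
- oval_bevel: Oval bevelled glass, 68 x 38 x 11 mm, lying on the cork board; not to be used. Origin: centre of its underside.
- board: Flat cork sorting board, 300 x 130 mm, 5 mm thick, fixed; the three glasses lie along its length (its x), about 75 mm apart. Origin: centre of its underside.
- plunger (a joint): Travel of the index plunger in m: 0 with the pin home in its hole, 0.015 fully back against its stop. The pin leaves the hole at 0.009. It has a return spring (7 N at home, 15 N fully back) and no catch: it flies home when let go.
- pull_knob: The plunger's black knob: a level cylinder 30 mm in diameter, 24 mm long, its axis radial to the dial. Origin: its middle, 43 mm above the bench, 194 mm from the dial's axis with the pin home. Pulling back moves it straight away from the dial's axis (polisher's -y). A 12 mm neck parts it from the bracket (36 mm wide, 62 mm high). Under the knob is only the bench.
- dial (a joint): Angle of the dial in rad, 0 at the start; the pin locks it, and once the pin is out it turns with a light drag of 0.25 N m.
- loaded1: Glass button like the loose one, already in the nest 60 degrees anticlockwise (from above) of the empty one. Origin: centre of its underside.
- loaded2: The same, 120 degrees anticlockwise of the empty nest.
- loaded3: The same, opposite the empty nest.
- loaded4: The same, 240 degrees anticlockwise of the empty nest, under the polishing wheel.
- loaded5: The same, 300 degrees anticlockwise of the empty nest.
- glue_bottle: Black plastic bottle standing on the bench, 54 mm in diameter, 170 mm high. Origin: centre of its underside.
- paste_tin: Flat round tin of polishing paste, 60 mm in diameter, 28 mm high. Origin: centre of its underside.
- film_knife: Yellow-handled film knife, 150 mm long, 14 mm thick, lying on the bench. Origin on the bench under its middle.
- cork_block: Cork rubbing block, 60 x 40 x 30 mm. Origin: centre of its underside.
Things that resemble listed ones, but are neither listed nor needed, are in the scene too. Leave any green or yellow look-alike of the button alone.

How it is judged:
By the outcome, as a careful person would: the job done as asked, in the order asked, and still so for the second after the job is handed in, while the arm keeps its last pose, push and grip.
It also fails if it takes over 48 s, if anything falls off the work surface, if the arm or the gripper's body presses on something with over 40 N, if the wrist force passes 120 N, or if a joint passes its speed limit or range.

## Working session

There is one attempt and no reset: what is moved stays moved. The work goes in short steps, Python scripts to look and compute and a tool call to move; the robot and the scene stay as the last step left them, time stands still between calls to the robot, and variables do not carry over. Pictures are saved under pics/ and viewed, at most 11 in all, crops included, and the job is handed in when it is done.

Besides the shell and the picture viewer there is one more tool, called after "Request:" as a command line: name --pt "numbers of a row" for each row, then --argument value for the rest. arm_command: Moves the arm, as the interface text tells. Shifts and turns lie within -1 to 1; 1 stands for 0.2 m of shift or pi rad of turn. Its arguments: {"type":"object","properties":{"increments":{"type":"array","items":{"type":"array","items":{"type":"number","minimum":-1,"maximum":1}}},"fingers":{"type":"number"},"force":{"type":"number"}},"required":["increments"]}

```bash
mkdir -p pics
cat > h.py <<'E'
from plant import *
import numpy as np, cv2
from scipy.spatial.transform import Rotation as R
def ray(c,u,v,z):
    T=np.array(c["T"]); d=T[:3,:3]@np.array([(u-c["cx"])/c["fx"],(v-c["cy"])/c["fy"],1.])
    o=T[:3,3]; return o+d*(z-o[2])/d[2]
def proj(c,p):
    T=np.array(c["T"]); q=T[:3,:3].T@(np.array(p)-T[:3,3]); return np.array([c["fx"]*q[0]/q[2]+c["cx"],c["fy"]*q[1]/q[2]+c["cy"]])
def save(n,im): cv2.imwrite("pics/"+n,im[...,::-1])
E
python3 - <<'E'
from h import *
import pickle
for n in ["top","scene"]:
    c=read_camera(n); save(n+".png",c["image"]); pickle.dump(c,open(n+".pkl","wb")); print(n,np.round(c["T"],3).tolist(),c["fx"],c["cx"],c["cy"])
s=read_state(); print(s["t"],s["tool_pos"],s["orientation"],s["opening"])
E
```

```text
top [[-0.002, -0.994, 0.111, 0.424], [-1.0, 0.001, -0.012, -0.018], [0.011, -0.111, -0.994, 1.125], [0.0, 0.0, 0.0, 1.0]] 543.4133683814307 318.52887582875724 242.8172217559948
scene [[-0.732, 0.388, -0.56, 1.126], [0.682, 0.427, -0.594, 0.589], [0.009, -0.816, -0.577, 0.659], [0.0, 0.0, 0.0, 1.0]] 457.7015843268345 317.94225643954377 232.9824101729845
0.1 [ 0.18402515 -0.57087055  0.40379471] [-3.10187181e+00 -4.87499299e-01  1.88667078e-04] 0.09334485821441578
```

View pics/top.png

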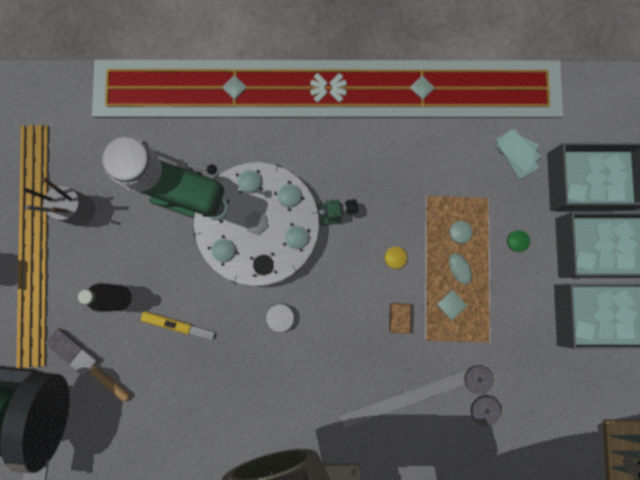

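View pics/scene.png

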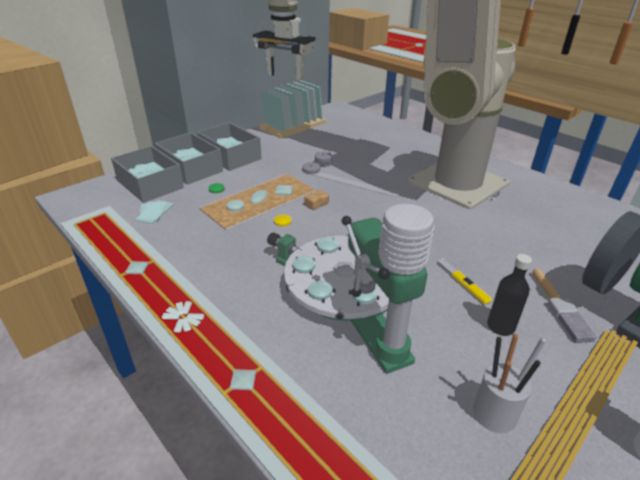

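The top view shows the dial at about (257,223), the dark empty nest at (263,265), the knob at (351,207), and the round button at (461,232) at the far end of the cork board. I'll enlarge these areas.

Run:
```python
from h import *
im=read_camera("top")["image"]
save("crop.png",cv2.resize(im[150:290,185:375],(760,560),interpolation=cv2.INTER_CUBIC))
save("crop2.png",cv2.resize(im[190:345,395:545],(750,775),interpolation=cv2.INTER_CUBIC)[:500])
import pickle
c=pickle.load(open("top.pkl","rb"))
for n,u,v,z in [("nest",263,265,.052),("dial",257,223,.05),("knob",351,207,.043),("btn",461,232,.012),("b1",426,197,.005),("b2",489,197,.005),("b3",490,341,.005),("b4",426,341,.005)]: print(n,ray(c,u,v,z).round(4))
```

```text
nest [0.499  0.0795 0.052 ]
dial [0.5832 0.0924 0.05  ]
knob [ 0.6167 -0.0961  0.043 ]
btn [ 0.5697 -0.3259  0.012 ]
b1 [ 0.6448 -0.2565  0.005 ]
b2 [ 0.6448 -0.3892  0.005 ]
b3 [ 0.3464 -0.3802  0.005 ]
b4 [ 0.3468 -0.2493  0.005 ]
```

View pics/crop.png

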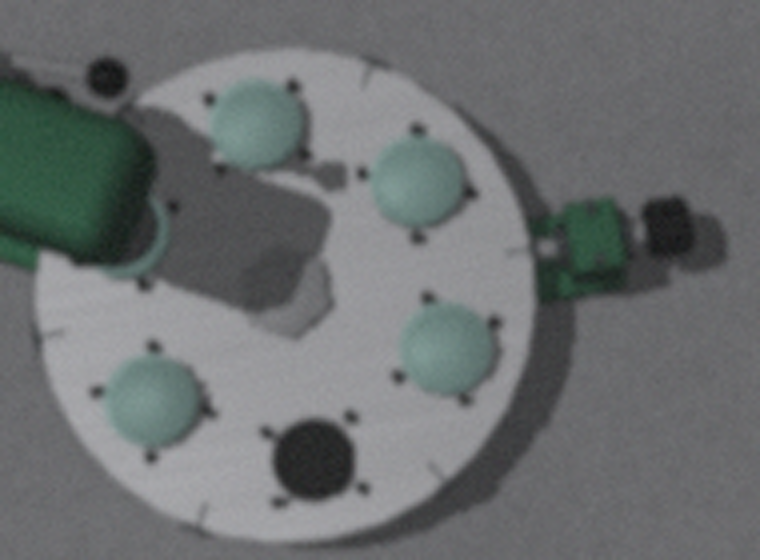

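View pics/crop2.png

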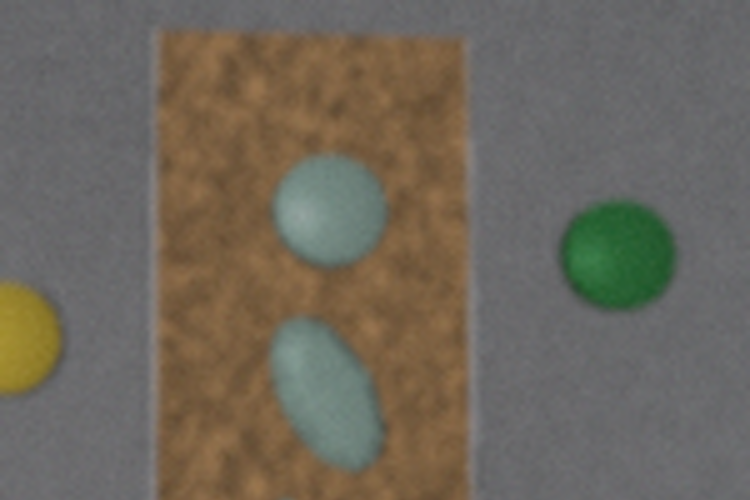

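The crop shows the nest pad centred at crop (314,460), its four pins around it, and the knob at (668,226). The button is at crop2 (330,210), with the oval about 75 mm nearer the robot. Next I fit the polisher pose from all these points.

```bash
cat > m.py <<'E'
from h import *
import pickle
from scipy.optimize import least_squares
c=pickle.load(open("top.pkl","rb"))
P=lambda x,y:(185+(x+.5)/4-.5,150+(y+.5)/4-.5)
pol=lambda r,a:r*np.array([np.cos(np.radians(a)),np.sin(np.radians(a))])
# crop px, height, polisher-frame xy   (nest k at 180+60k)
F=[((285.5,294.5),.05,(0,0)),((313.5,459.5),.052,pol(.085,180)),((447,348),.062,pol(.085,240)),((418,182),.062,pol(.085,300)),
   ((257,124),.062,pol(.085,0)),((153,400),.062,pol(.085,120)),((668,226),.047,(0,-.194))]
W=np.array([ray(c,*P(*f[0]),f[1])[:2] for f in F]); L=np.array([f[2] for f in F])
rot=lambda a:np.array([[np.cos(a),-np.sin(a)],[np.sin(a),np.cos(a)]])
r=least_squares(lambda p:(L@rot(p[2]).T+p[:2]-W).ravel(),[.58,.09,0])
x,y,a=r.x; G=lambda p:rot(a)@np.array(p)+[x,y]
if __name__=="__main__":
    print("polisher",x,y,np.degrees(a)); print((r.fun.reshape(-1,2)*1000).round(1).tolist())
    print("nest",G((-.085,0)),"knob",G((0,-.194)))
    print("button",ray(c,460.6,231.6,.012))
    for z in(.12,.2): print("headtip",(rot(-a)@(ray(c,*P(150,200),z)[:2]-[x,y])).round(3),(rot(-a)@(ray(c,*P(100,255),z)[:2]-[x,y])).round(3))
    s=read_state(); print(R.from_rotvec(s["orientation"]).as_matrix().round(3))
E
python3 m.py
```

```text
polisher 0.5831429491818665 0.09356184993325936 10.124957325854997
[[0.5, -0.8], [-0.6, -0.9], [0.0, 0.2], [0.7, 0.5], [0.2, 0.3], [-0.3, 1.1], [-0.6, -0.3]]
nest [0.49946668 0.07861923] knob [ 0.61724729 -0.09741693]
button [ 0.57056947 -0.32512797  0.012     ]
headtip [0.043 0.051] [0.022 0.078]
headtip [0.026 0.04 ] [0.006 0.065]
[[ 0.952  0.307 -0.   ]
 [ 0.307 -0.952  0.001]
 [ 0.    -0.001 -1.   ]]
```

Run:
```python
from m import *
s=pickle.load(open("scene.pkl","rb"))
save("crop3.png",cv2.resize(s["image"][185:325,265:455],(760,560),interpolation=cv2.INTER_CUBIC))
for z in (.1,.15,.2,.25,.3):
    for rr in (.03,.045,.06):
        g=[*G(pol(rr,60)),z]; print(z,rr,((proj(s,g)-[265,185])*4).round(),((proj(c,g)-[185,150])*4).round())
```

```text
0.1 0.03 [347. 294.] [216. 255.]
0.1 0.045 [361. 311.] [186. 245.]
0.1 0.06 [375. 330.] [157. 234.]
0.15 0.03 [352. 211.] [201. 237.]
0.15 0.045 [367. 229.] [170. 226.]
0.15 0.06 [382. 246.] [139. 215.]
0.2 0.03 [358. 123.] [185. 217.]
0.2 0.045 [373. 140.] [152. 206.]
0.2 0.06 [389. 157.] [120. 194.]
0.25 0.03 [364.  29.] [167. 195.]
0.25 0.045 [380.  45.] [132. 183.]
0.25 0.06 [396.  61.] [ 98. 171.]
0.3 0.03 [371. -73.] [146. 170.]
0.3 0.045 [387. -58.] [110. 157.]
0.3 0.06 [404. -42.] [ 73. 144.]
```

View pics/crop3.png

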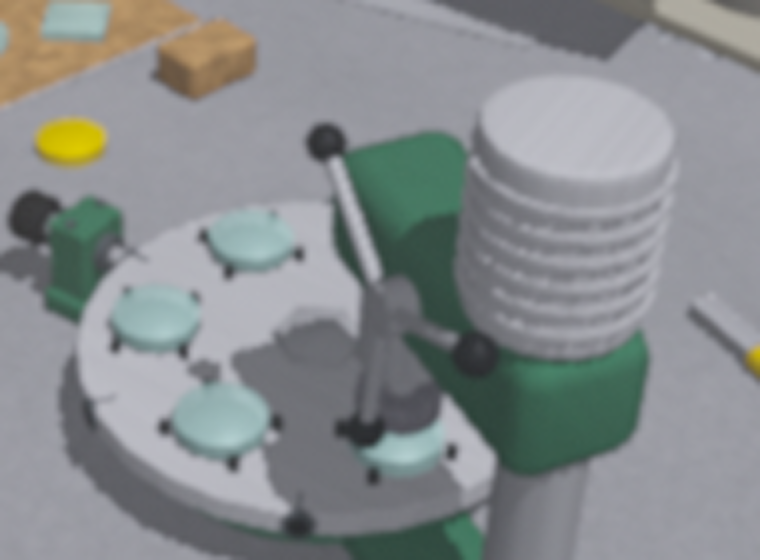

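The head's tip is about 45 mm from the dial axis and about 0.2 m up. I'll place with the gripper turned about 8° away from it, which clears. First move is toward the button.

Request:
arm_command --pt "0.2 -0.05 0 0 0 0" --pt "0.4 -0.1 0 0 0 0" --pt "0.6 -0.15 0 0 0 0" --pt "0.8 -0.2 0 0 0 0" --pt "1.0 -0.26 0 0 0 0" --fingers -1 --force 20

```text
t: 0.78
tool_pos: [0.3595, -0.4594, 0.4044]
orientation: [-3.103, -0.488, 0.0]
force: [0.2, -0.5, 0.1]
opening: 0.0931
gripper_force: 0.0
```

Request:
arm_command --pt "0.2 -0.05 0.1 0 0 0" --pt "0.4 -0.1 0.2 0 0 0" --pt "0.6 -0.15 0.3 0 0 0" --pt "0.8 -0.2 0.4 0 0 0" --pt "1.0 -0.26 0.5 0 0 0"

```text
t: 1.4
tool_pos: [0.5338, -0.3485, 0.3037]
orientation: [-3.103, -0.488, 0.001]
force: [0.6, 0.1, -0.2]
opening: 0.0929
gripper_force: 0.0
```

```bash
cat > d.py <<'E'
import sys
from h import *
# goal TCP x y z and closing-line angle (deg) -> increments in tool units
def delta(g,ang):
    s=read_state(); M=R.from_rotvec(s["orientation"])
    t=np.radians(ang); yv=np.array([np.cos(t),np.sin(t),0]); zv=np.array([0,0,-1.])
    Rg=R.from_matrix(np.c_[np.cross(yv,zv),yv,zv])
    print("t",s["t"],"pos",s["tool_pos"].round(4),"F",np.round(s["force"],1),"op",round(s["opening"],4),"gf",round(s["gripper_force"],1))
    print("shift",(M.inv().apply(np.array(g)-s["tool_pos"])/.2).round(4),"turn",((M.inv()*Rg).as_rotvec()/np.pi).round(4))
if __name__=="__main__": a=list(map(float,sys.argv[1:])); delta(a[:3],a[3])
E
python3 d.py .5706 -.3251 .194 -72.1
```

```text
t 1.4 pos [ 0.5338 -0.3485  0.3037] F [ 0.6  0.1 -0.2] op 0.0929 gf 0.0
shift [ 0.211  -0.0548  0.5486] turn [-0.0001  0.0001 -0.0002]
```

Request:
arm_command --pt "0.1 -0.025 0.1 0 0 0" --pt "0.211 -0.055 0.2 0 0 0" --pt "0.211 -0.055 0.32 0 0 0" --pt "0.211 -0.055 0.43 0 0 0" --pt "0.211 -0.055 0.43 0 0 0"

```text
t: 2.02
tool_pos: [0.5684, -0.3254, 0.2158]
orientation: [-3.1, -0.487, 0.006]
force: [0.3, -0.1, -0.3]
opening: 0.0928
gripper_force: 0.0
```

```bash
python3 d.py .5706 -.3251 .194 -72.1
python3 - <<'E'
from h import *
c=read_camera("wrist"); save("w1.png",c["image"]); print(proj(c,[.5706,-.3251,.012]))
E
```

```text
t 2.025 pos [ 0.5684 -0.3254  0.2158] F [ 0.3 -0.1 -0.3] op 0.0928 gf 0.0
shift [0.0112 0.0023 0.1088] turn [-0.0013  0.001  -0.0003]
[323.43384601 268.87434128]
```

View pics/w1.png

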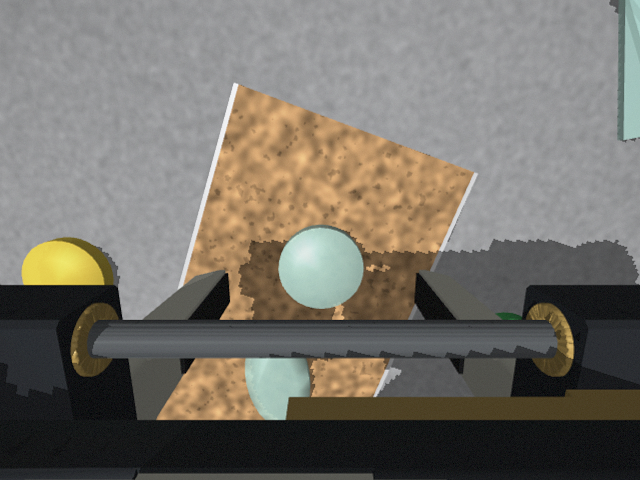

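The wrist view shows the button centred between the fingers at (321,267), within 3 px of the prediction. Descending.

Request:
arm_command --pt "0.0 0 0.05 0 0 0" --pt "0.0 0 0.1 0 0 0" --pt "0.0 0 0.1 0 0 0" --pt "0.0 0 0.1 0 0 0" --pt "0.0 0 0.1 0 0 0"

```text
t: 2.7
tool_pos: [0.5699, -0.3261, 0.1993]
orientation: [3.103, 0.488, 0.001]
force: [0.2, 0.6, -0.3]
opening: 0.093
gripper_force: 0.0
```

```bash
python3 d.py .5706 -.3251 .194 -72.1
```

```text
t 2.7 pos [ 0.5699 -0.3261  0.1993] F [ 0.2  0.6 -0.3] op 0.093 gf 0.0
shift [ 0.0049 -0.0037  0.0263] turn [ 0.0002 -0.0002 -0.0002]
```

Request:
arm_command --pt "0.004 -0.003 0.026 0 0 0" --pt "0.004 -0.003 0.026 0 0 0" --pt "0.004 -0.003 0.026 0 0 0" --pt "0.004 -0.003 0.026 0 0 0" --pt "0.004 -0.003 0.026 0 0 0"

```text
t: 3.32
tool_pos: [0.5703, -0.3252, 0.1937]
orientation: [3.103, 0.488, 0.0]
force: [-0.1, -0.1, -0.7]
opening: 0.0929
gripper_force: 0.0
```

Request:
arm_command --pt "0 0 0 0 0 0" --pt "0 0 0 0 0 0" --pt "0 0 0 0 0 0" --pt "0 0 0 0 0 0" --pt "0 0 0 0 0 0" --fingers 1 --force 20

```text
t: 3.95
tool_pos: [0.5703, -0.3251, 0.1935]
orientation: [-3.103, -0.488, 0.0]
force: [-0.6, 0.4, 0.3]
opening: 0.0474
gripper_force: 0.2
```

Request:
arm_command --pt "0 0 0 0 0 0" --pt "0 0 0 0 0 0" --pt "0 0 0 0 0 0" --pt "0 0 0 0 0 0" --pt "0 0 0 0 0 0"

```text
t: 4.58
tool_pos: [0.5703, -0.3251, 0.1935]
orientation: [-3.103, -0.488, -0.0]
force: [-0.2, 0.1, 0.7]
opening: 0.0452
gripper_force: 20.0
```

Request:
arm_command --pt "0 0 -0.1 0 0 0" --pt "0 0 -0.3 0 0 0" --pt "0 0 -0.5 0 0 0" --pt "0 0 -0.7 0 0 0" --pt "0 0 -0.7 0 0 0"

```text
t: 5.2
tool_pos: [0.5716, -0.326, 0.3404]
orientation: [3.097, 0.487, 0.011]
force: [1.3, 0.8, -0.7]
opening: 0.0451
gripper_force: 20.0
```

```bash
python3 d.py .4995 .0786 .3335 2.1
```

```text
t 5.2 pos [ 0.5716 -0.326   0.3404] F [ 1.3  0.8 -0.7] op 0.0451 gf 20.0
shift [ 0.2776 -2.0361  0.02  ] turn [ 0.0034 -0.     -0.4124]
```

Request:
arm_command --pt "0.02 -0.15 0 0 0 -0.04" --pt "0.05 -0.35 0 0 0 -0.09" --pt "0.08 -0.57 0 0 0 -0.14" --pt "0.11 -0.79 0 0 0 -0.19" --pt "0.14 -1.0 0 0 0 -0.24"

```text
t: 5.82
tool_pos: [0.5348, -0.1247, 0.3329]
orientation: [-2.701, -1.602, 0.001]
force: [0.7, 0.0, -0.7]
opening: 0.045
gripper_force: 20.0
```

```bash
python3 d.py .4995 .0786 .3335 2.1
```

```text
t 5.825 pos [ 0.5348 -0.1247  0.3329] F [ 0.7  0.  -0.7] op 0.045 gf 20.0
shift [ 0.8077 -0.6422 -0.0023] turn [-3.000e-04 -1.000e-04 -1.708e-01]
```

Request:
arm_command --pt "0.17 -0.13 0 0 0 -0.04" --pt "0.37 -0.29 0 0 0 -0.09" --pt "0.57 -0.45 0 0 0 -0.14" --pt "0.75 -0.59 0 0 0 -0.171" --pt "0.808 -0.642 0 0 0 -0.171"

```text
t: 6.45
tool_pos: [0.5005, 0.0794, 0.3331]
orientation: [-2.181, -2.26, 0.001]
force: [0.3, -0.6, -1.3]
opening: 0.0453
gripper_force: 20.0
```

Request:
arm_command --pt "0 0 0.1 0 0 0" --pt "0 0 0.2 0 0 0" --pt "0 0 0.28 0 0 0" --pt "0 0 0.28 0 0 0" --pt "0 0 0.28 0 0 0"

```text
t: 7.08
tool_pos: [0.5017, 0.0771, 0.2781]
orientation: [2.186, 2.256, 0.001]
force: [0.1, -0.1, -0.4]
opening: 0.0451
gripper_force: 20.0
```

```bash
python3 d.py .4995 .0786 .2415 2.1
python3 - <<'E'
from h import *
c=read_camera("wrist"); save("w2.png",c["image"]); print(proj(c,[.4995,.0786,.052]))
E
```

```text
t 7.075 pos [0.5017 0.0771 0.2781] F [ 0.1 -0.1 -0.4] op 0.0451 gf 20.0
shift [ 0.0079 -0.0107  0.1829] turn [ 0.0002  0.     -0.0017]
[319.01158599 259.4111458 ]
```

View pics/w2.png

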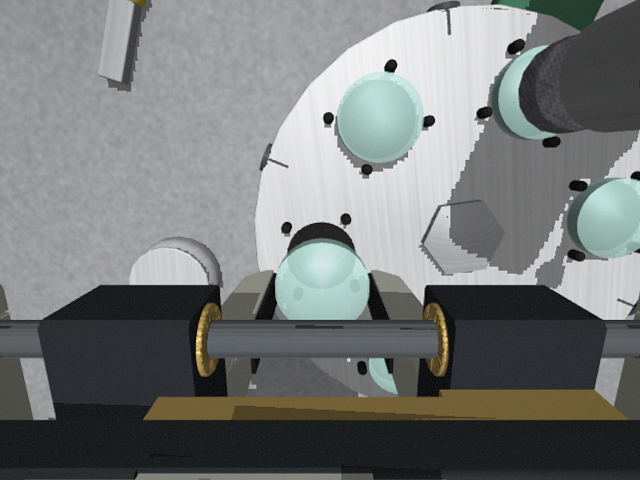

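The wrist view shows the held button at (322,283) and the nest pad and pins behind it: two visible at (287,227) and (346,219), two seen through the glass. I'll check pin and rim predictions on an enlarged overlay.

Run:
```python
from m import *
c2=read_camera("wrist"); st=read_state(); im=c2["image"]
k=5; im=cv2.resize(im[205:320,245:400],None,fx=k,fy=k,interpolation=cv2.INTER_CUBIC)
def dot(p,col):
    q=(proj(c2,p)-[245,205]+.5)*k; cv2.circle(im,tuple(int(v) for v in q),2,col,-1)
for s in (50,-50,130,-130):
    o=pol(.0275,s); q=[*G((-.085+o[0],o[1])),.059]; dot(q,(255,0,0)); print(((proj(c2,q)-[245,205]+.5)*k).round())
M=R.from_rotvec(st["orientation"]).as_matrix()
z=st["tool_pos"][2]-.1885
for t in range(0,360,6):
    for rr,dz,col in ((.023,.009,(255,255,0)),(.014,.014,(255,0,255))):
        dot(st["tool_pos"]*[1,1,0]+[rr*np.cos(np.radians(t)),rr*np.sin(np.radians(t)),z+dz],col)
save("w3.png",im); print(st["tool_pos"])
```

```text
[494.  98.]
[540. 436.]
[192. 141.]
[251. 475.]
[0.50183349 0.07720995 0.27851948]
```

View pics/w3.png

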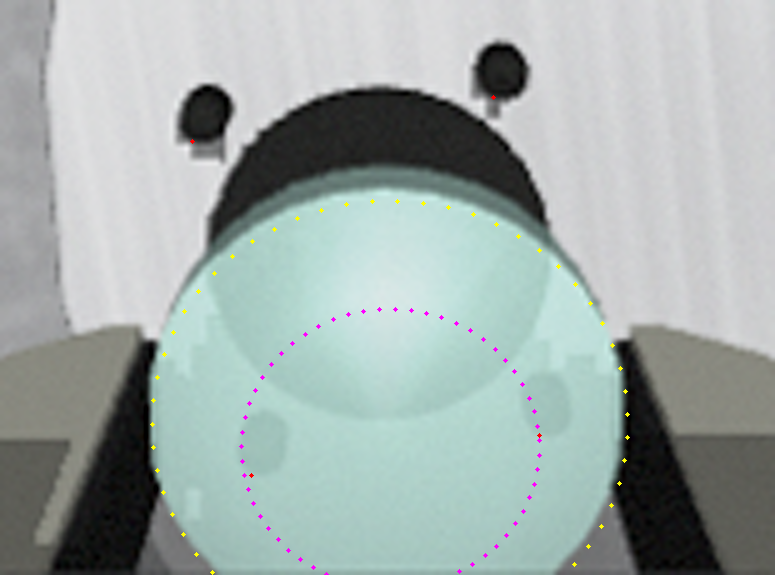

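The overlay shows the rim 1.2 mm and the pins 3.3 mm further +y than predicted. This matches a top-camera bias of about (+1,+2) mm that also showed at the pick. Corrected TCP goal is (.501,.0807); I'll go just above the pins and check again.

Request:
arm_command --pt "0.0175 -0.005 0.06 0 0 0" --pt "0.0175 -0.005 0.13 0 0 0" --pt "0.0175 -0.005 0.13 0 0 0" --pt "0.0175 -0.005 0.13 0 0 0" --pt "0.0175 -0.005 0.13 0 0 0"

```text
t: 7.8
tool_pos: [0.5005, 0.0808, 0.2519]
orientation: [2.185, 2.257, 0.001]
force: [0.3, -0.4, -0.8]
opening: 0.045
gripper_force: 20.0
```

```bash
python3 - <<'E'
from m import *
c2=read_camera("wrist"); st=read_state(); im=c2["image"]
k=5; im=cv2.resize(im[205:320,245:400],None,fx=k,fy=k,interpolation=cv2.INTER_CUBIC)
def dot(p,col):
    q=(proj(c2,p)-[245,205]+.5)*k; cv2.circle(im,tuple(int(v) for v in q),2,col,-1)
for s in (50,-50,130,-130):
    o=pol(.0275,s); dot([*(G((-.085+o[0],o[1]))+[.0015,.0033]),.059],(255,0,0))
z=st["tool_pos"][2]-.1885
for t in range(0,360,6): dot(st["tool_pos"]*[1,1,0]+[.023*np.cos(np.radians(t)),.00115+.023*np.sin(np.radians(t)),z+.009],(255,255,0))
save("w4.png",im); print(st["tool_pos"],st["opening"])
E
python3 d.py .501 .0807 .2405 2.1
```

```text
[0.50051252 0.08080722 0.25198347] 0.04541092721309258
t 7.85 pos [0.5005 0.0808 0.252 ] F [-0.2  0.4  0.1] op 0.0454 gf 20.0
shift [-0.0006  0.0024  0.0574] turn [ 0.0003 -0.     -0.0014]
```

View pics/w4.png

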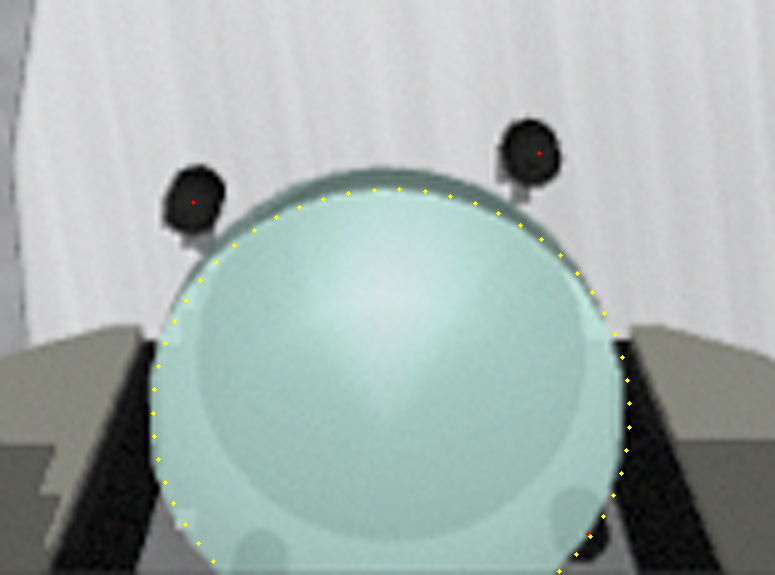

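Pins and rim now agree with the model to about 0.5 mm, so I lower it.

Request:
arm_command --pt "0 0 0.02 0 0 0" --pt "0 0 0.04 0 0 0" --pt "0 0 0.054 0 0 0" --pt "0 0 0.054 0 0 0" --pt "0 0 0.054 0 0 0"

```text
t: 8.48
tool_pos: [0.5002, 0.0808, 0.2406]
orientation: [-2.185, -2.257, 0.0]
force: [0.5, -1.2, -0.9]
opening: 0.0453
gripper_force: 20.0
```

Request:
arm_command --pt "0 0 0.002 0 0 0" --pt "0 0 0.004 0 0 0" --pt "0 0 0.004 0 0 0" --pt "0 0 0.004 0 0 0" --pt "0 0 0.004 0 0 0"

```text
t: 9.1
tool_pos: [0.5003, 0.0808, 0.2404]
orientation: [2.185, 2.257, -0.0]
force: [-3.3, -1.0, 5.1]
opening: 0.0452
gripper_force: 20.0
```

Contact on the pad (5 N). Releasing gently.

Request:
arm_command --pt "0 0 0 0 0 0" --pt "0 0 0 0 0 0" --pt "0 0 0 0 0 0" --pt "0 0 0 0 0 0" --pt "0 0 0 0 0 0" --fingers -0.4

```text
t: 9.72
tool_pos: [0.5002, 0.0808, 0.2399]
orientation: [-2.185, -2.257, 0.0]
force: [-0.8, 0.4, 0.4]
opening: 0.0653
gripper_force: 0.0
```

Request:
arm_command --pt "0 0 -0.05 0 0 0" --pt "0 0 -0.15 0 0 0" --pt "0 0 -0.3 0 0 0" --pt "0 0 -0.45 0 0 0" --pt "0 0 -0.45 0 0 0"

```text
t: 10.35
tool_pos: [0.5014, 0.0809, 0.3336]
orientation: [2.182, 2.254, 0.007]
force: [0.3, -0.2, 0.2]
opening: 0.0653
gripper_force: 0.0
```

```bash
python3 - <<'E'
from h import *
c=read_camera("wrist")["image"]; t=read_camera("top")["image"]
a=cv2.resize(c[150:390,200:440],(400,400),interpolation=cv2.INTER_CUBIC)
b=cv2.resize(t[150:250,255:355],(400,400),interpolation=cv2.INTER_CUBIC)
save("w5.png",np.hstack([a,b]))
E
python3 d.py .6183 -.0965 .3305 10.1
```

```text
t 10.45 pos [0.5003 0.0808 0.3301] F [ 0.5  0.1 -0.1] op 0.0654 gf 0.0
shift [-0.9052  0.5613 -0.0017] turn [ 0.0002  0.     -0.0458]
```

View pics/w5.png

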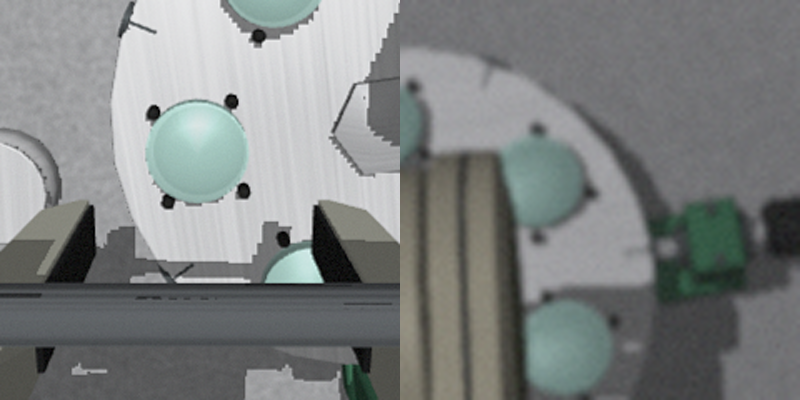

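The button sits flat between its four pins (centre about (197,150) in the left crop), and the knob is at the right edge of the other crop. On to the knob.

Request:
arm_command --pt "-0.15 0.09 0 0 0 -0.01" --pt "-0.38 0.24 0 0 0 -0.02" --pt "-0.61 0.38 0 0 0 -0.03" --pt "-0.82 0.51 0 0 0 -0.046" --pt "-0.902 0.561 0 0 0 -0.046"

```text
t: 11.08
tool_pos: [0.6186, -0.0983, 0.3277]
orientation: [-2.017, -2.406, 0.002]
force: [-0.9, -0.6, -0.6]
opening: 0.0651
gripper_force: 0.0
```

Request:
arm_command --pt "0 0 0.1 0 0 0" --pt "0 0 0.2 0 0 0" --pt "0 0 0.3 0 0 0" --pt "0 0 0.3 0 0 0" --pt "0 0 0.3 0 0 0"

```text
t: 11.7
tool_pos: [0.6183, -0.0954, 0.2702]
orientation: [2.016, 2.409, 0.0]
force: [0.9, -0.3, 0.3]
opening: 0.0652
gripper_force: 0.0
```

```bash
python3 d.py .6184 -.0959 .210 10.1
python3 - <<'E'
from m import *
c=read_camera("wrist"); im=c["image"]; K=np.r_[G((0,-.194))+[.001,.0025],.043]
print("pred knob px",proj(c,K)); 
for d in (-.012,.012):
    for w in (-.015,.015): print((d,w),proj(c,np.r_[G((w,-.194+d))+[.001,.0025],.043]).round())
u,v=map(int,proj(c,K)); g=im.max(2)
for uu in (u-10,u,u+10): print(uu,[(r,int(g[r,uu])) for r in range(v-80,min(v+60,480),4)])
E
```

```text
t 11.7 pos [ 0.6183 -0.0954  0.2702] F [ 0.9 -0.3  0.3] op 0.0652 gf 0.0
shift [-2.500e-03  2.000e-04  3.012e-01] turn [0.0001 0.     0.0003]
pred knob px [322.85922211 260.67942836]
(-0.012, -0.015) [299. 279.]
(-0.012, 0.015) [347. 279.]
(0.012, -0.015) [298. 242.]
(0.012, 0.015) [348. 242.]
312 [(180, 78), (184, 125), (188, 130), (192, 131), (196, 128), (200, 129), (204, 126), (208, 127), (212, 125), (216, 122), (220, 119), (224, 120), (228, 73), (232, 81), (236, 87), (240, 103), (244, 31), (248, 29), (252, 32), (256, 32), (260, 41), (264, 29), (268, 33), (272, 39), (276, 33), (280, 39), (284, 17), (288, 126), (292, 172), (296, 174), (300, 171), (304, 156), (308, 92), (312, 95), (316, 171)]
322 [(180, 90), (184, 128), (188, 133), (192, 130), (196, 130), (200, 128), (204, 130), (208, 127), (212, 126), (216, 126), (220, 122), (224, 123), (228, 76), (232, 91), (236, 90), (240, 192), (244, 193), (248, 28), (252, 33), (256, 45), (260, 39), (264, 34), (268, 39), (272, 35), (276, 33), (280, 39), (284, 27), (288, 182), (292, 168), (296, 167), (300, 168), (304, 91), (308, 99), (312, 98), (316, 182)]
332 [(180, 78), (184, 128), (188, 132), (192, 131), (196, 131), (200, 131), (204, 127), (208, 127), (212, 124), (216, 129), (220, 124), (224, 125), (228, 74), (232, 89), (236, 112), (240, 160), (244, 144), (248, 32), (252, 30), (256, 41), (260, 38), (264, 35), (268, 36), (272, 29), (276, 26), (280, 41), (284, 18), (288, 173), (292, 176), (296, 171), (300, 170), (304, 176), (308, 98), (312, 98), (316, 181)]
```

The knob is dark over rows 246–286, as predicted. Descend and grip.

Request:
arm_command --pt "-0.004 0 0.1 0 0 0" --pt "-0.004 0 0.2 0 0 0" --pt "-0.004 0 0.3 0 0 0" --pt "-0.004 0 0.3 0 0 0" --pt "-0.004 0 0.3 0 0 0"

```text
t: 12.38
tool_pos: [0.6185, -0.0967, 0.2099]
orientation: [-2.017, -2.409, 0.0]
force: [-0.2, 0.5, 0.1]
opening: 0.0654
gripper_force: 0.0
```

Request:
arm_command --pt "0 0 0 0 0 0" --pt "0 0 0 0 0 0" --pt "0 0 0 0 0 0" --pt "0 0 0 0 0 0" --pt "0 0 0 0 0 0" --fingers 1 --force 60

```text
t: 13.0
tool_pos: [0.619, -0.0965, 0.2103]
orientation: [2.016, 2.408, 0.002]
force: [5.1, 1.1, -1.9]
opening: 0.0289
gripper_force: 60.0
```

Request:
arm_command --pt "0 0 0 0 0 0" --pt "0 0 0 0 0 0" --pt "0 0 0 0 0 0" --pt "0 0 0 0 0 0" --pt "0 0 0 0 0 0"

```text
t: 13.62
tool_pos: [0.619, -0.0965, 0.2103]
orientation: [2.016, 2.408, 0.002]
force: [4.9, 1.0, -2.5]
opening: 0.0286
gripper_force: 60.0
```

Request:
arm_command --pt "-0.015 0 0 0 0 0" --pt "-0.03 0 0 0 0 0" --pt "-0.045 0 0 0 0 0" --pt "-0.06 0 0 0 0 0" --pt "-0.06 0 0 0 0 0"

```text
t: 14.25
tool_pos: [0.6209, -0.1064, 0.2102]
orientation: [-2.015, -2.408, -0.005]
force: [2.6, 12.2, 2.6]
opening: 0.0289
gripper_force: 60.0
```

Request:
arm_command --pt "-0.005 0 0 0 0 0" --pt "-0.01 0 0 0 0 0" --pt "-0.015 0 0 0 0 0" --pt "-0.015 0 0 0 0 0" --pt "-0.015 0 0 0 0 0"

```text
t: 14.88
tool_pos: [0.6213, -0.1089, 0.2102]
orientation: [-2.014, -2.408, -0.006]
force: [2.0, 13.1, 3.1]
opening: 0.0288
gripper_force: 60.0
```

No slip: 12.6 mm of travel at about 13 N, which matches the spring. Continue to the stop.

Request:
arm_command --pt "-0.005 0 0 0 0 0" --pt "-0.01 0 0 0 0 0" --pt "-0.015 0 0 0 0 0" --pt "-0.02 0 0 0 0 0" --pt "-0.02 0 0 0 0 0"

```text
t: 15.5
tool_pos: [0.622, -0.1124, 0.2102]
orientation: [-2.013, -2.407, -0.006]
force: [0.9, 16.2, 5.0]
opening: 0.0288
gripper_force: 60.0
```

Request:
arm_command --pt "-0.004 0 0 0 0 0" --pt "-0.008 0 0 0 0 0" --pt "-0.008 0 0 0 0 0" --pt "-0.008 0 0 0 0 0" --pt "-0.008 0 0 0 0 0"

```text
t: 16.12
tool_pos: [0.6221, -0.1128, 0.2102]
orientation: [-2.011, -2.407, -0.008]
force: [-1.8, 22.3, 6.6]
opening: 0.0292
gripper_force: 60.0
```

Run:
```python
from h import *
im=np.hstack([cv2.resize(read_camera("top")["image"][150:290,185:375],(420,309)),cv2.resize(read_camera("scene")["image"][190:290,240:370],(380,309))]); save("w6.png",im)
```

View pics/w6.png

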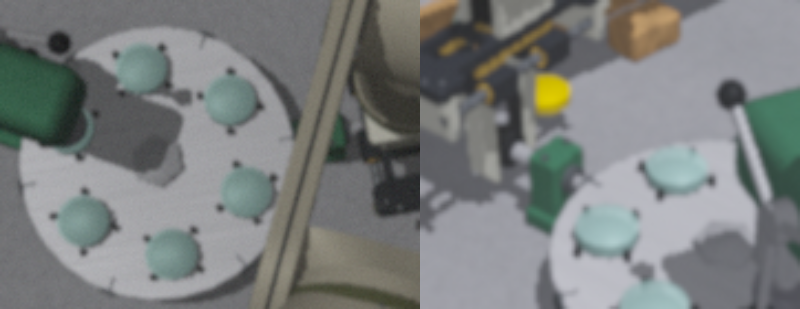

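The stop is reached: force rose to 22 N while the tool moved only 0.4 mm. The button is seated and the dial hasn't turned, so I'm handing in while holding.

Run:
```python
from h import *
s=read_state(); print(s["t"],s["tool_pos"],s["force"],s["opening"],s["gripper_force"]); print(close_job())
```

```text
16.225 [ 0.62211963 -0.11281803  0.21017407] [ 0.186873   22.04082112  6.47979445] 0.029001172659447693 60.00290036201477
the job is handed in; nothing more can be done
None
```

The round glass button lies flat in the empty nest between its four pins, released, and the arm is holding the plunger back against its stop, ready for you to turn the dial; handed in at 16.2 s.

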